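# Fit the four-hole intake stub onto a carburettor's studs

## Robot

A 6-joint arm with a two-finger parallel gripper is mounted at the origin on the work surface. World frame = base frame: x ahead of the robot, y to its left, z up, the work surface at z = 0. Lengths are in mm, angles in degrees, forces in N, time in s.
With the tool pointing down it reaches from about 350 to 850 mm from the base axis. Payload 8.1 kg.
Tool frame: the origin (TCP) lies midway between the tips of the shut fingers; the grasp point (between the pads) lies 19 mm behind it (r.grasp_offset is the distance from the TCP to the grasp point, in mm); z points along the fingers, x is the direction in which the jaws open and shut, and the axes are right-handed (so a half turn about z gives the same grasp; the last joint's range is limited). The gripper opens to 85 mm and grips with 20 to 120 N. Pads are 22 mm wide; open, the fingers measure 114 mm over their backs; the gripper's body (76 mm by 85 mm) begins 54 mm behind the grasp point. The pads swing forward as they close: fully open they stand 13 mm farther back than shut.
Start: joints at [-81.669, 7.471, 85.268, -0, 87.261, -4.893], TCP at [137.274, -584.09, 231.292] pointing down, gripper open.
Joint ranges: [-169.43, 169.43], [-51.17, 129.36], [1.28, 143.12], [-76.62, 256.62], [0, 156.53], [-152.29, 152.29]. Speed limits (degrees/s): [136.94, 136.94, 159.86, 180, 180, 180].

## Interface

Orientations are given as [roll, pitch, yaw] about the fixed x, y, z axes, in that order (R = Rz(yaw) Ry(pitch) Rx(roll)).
In Python, from bench import r, optics, hand_in gives the robot as it stands.
- The arm moves only by the shell command python3 -m pendant 'ROWS' [FORCE]. ROWS is JSON, a list of rows, each a list of 5 numbers: the opening, from 0 (shut) to 1 (fully open), then the shift along the tool's x, y, z in mm, then the turn about the tool's z in degrees. A call has 1 to 10 rows; each row shifts and turns the commanded pose from where the row before left it, along the tool's axes as they then stand; what a row does not reach is not made up. A row lasts 1/10 s, in which the tool goes at most 50 mm and 8.59 degrees, less where a joint would pass 70% of its speed; a pose out of reach is approached as far as the arm can. A call with a gripper value outside its range is refused whole. The fingers move at their own pace and stop on an object; FORCE is the grip in N (left out, the last holds). Time passes only in rows, so rows that do not move let the fingers close. It gives the time, the measured TCP pose, the force and the opening at its end, in the units of the state.
- r.sense(): the state, without advancing time (a new reading comes with each control period).
- optics.snapshot(name): name is "scene" or "top" or "wrist"; returns (picture, depth): 400x640x3 uint8, blue, green, red; 400x640 float32, mm along the optical axis (not along the pixel's ray), 0 where there is no reading.
- optics.camera_params(name): a dict with "camera_matrix" (3x3 intrinsics, pixels), "eye" and "orientation" of the camera in the world. Camera axes: x right, y down, z forward; pixel columns grow to the right and rows downward; lengths in mm; the calibration is good to about 2 mm. A picture is of the moment at which its call begins: read the wrist's pose just before it. camera_params takes no time and is no camera call; for the wrist camera it gives the pose at the moment of the call.
- hand_in(): hands the job in, once; it reports no verdict.
Trained networks look in the newest picture that a camera, given by its name, has taken for a name from the list of things; names that differ only in an ending like _2 or _b are one class to them, and where a whole thing is asked for, a point or a joint stands for the part that bears it (a point fixed in the world has none). Each returns a list of dicts, best first, with "score" (0 to 1); they miss things now and then, are a little off and sometimes report something else, mostly with a low value. They report only what shows in the picture. A call takes as long as a camera call. They do not tell look-alikes from the thing itself.
- optics.search_frame(camera, query): "at" ([x, y, z] in mm, in world coordinates, good to about 4 mm: the middle of the surface that is visible of it).
The state is a dict: "time": time; "joint_pos": joint angles; "qd": joint speeds; "joint_efforts": joint torques, N m; "tool_pos": TCP position; "tcp_rot": TCP orientation; "ft_force": force on the tool from outside, world axes, zero at the start; "wrist_torque": the same for the moment, N m; "finger_gap": finger opening in mm.
Only numpy, scipy, OpenCV 4.12 (cv2) and the standard library are available. Lean on these libraries where they do the work, as an engineer would, in place of code of your own. Each camera call takes 0.05 s, during which the arm holds its last target. There are 200 camera calls.

## Task

On the stall table a carburettor leans on its stand with four studs sticking out of its square face. Pick up the intake stub with the square four-hole flange, turn it so that its holes match the studs and slide it on, keeping hold of it until the flange sits flush on the face, then let go of it and move clear. Leave the other stub and the other loose things where they are.

Things in the scene. Friction and masses are not known exactly. Their poses are not given: they have to be found in the camera images.
- carb: Aluminium carburettor, fixed. Origin: centre of its flat square face (96 x 96 mm), 125 mm above the table. z: the face's outward normal, leaning 25 degrees from vertical, roughly towards the robot; x, y along the face's edges. Four steel studs along z at x = +-35, y = +-35 mm: 9 mm diameter, 30 mm long, the last 8 mm tapering to a 4 mm tip. Nothing else rises above the face.
- stub: The stub to fit: aluminium, 0.2 to 0.4 kg, standing on its flange. Flange 96 x 96 x 8 mm, four 13 mm through holes at x = +-35, y = +-35 mm (any of the four quarter turns fits); on its middle a smooth round tube, 46 mm outside diameter, its end 85 mm above the underside, grippable at any angle around. Origin: centre of the flange's underside; z up along the tube; x, y along the flange's edges.
- stub_top (a point): Centre of the upper, open end of that stub's tube, 85 mm above the flange's underside. Same axes as the stub.
- other_stub: A different aluminium stub, not to be used: same tube (46 mm diameter, 85 mm high) but an oblong flange 130 x 60 x 8 mm with only two holes. Origin: centre of its underside, standing on the table. It may stand in either of the two places where the stubs are.
- old_carb: Bystander: a loose dull steel carburettor lying on its side on the table, about 75 x 135 x 96 mm, 0.9 kg. Origin under it at table height.
- ring_stack: Bystander: a stack of grey rings in one piece, 80 mm diameter, 54 mm high. Origin: centre of its underside.
- spanner: Bystander: a steel spanner 180 mm long lying on the table. Origin at its middle, at table height.
- stand: Dark steel stand that carries the carburettor, fixed to the table: base plate 140 x 110 x 10 mm and a short column. Origin on the table, straight below the centre of the carburettor's face; the face leans towards the stand's -x.
Things that resemble listed ones, but are neither listed nor needed, are in the scene too. What is shaped like the stub but yellow is not meant. Leave any red look-alike of the stand alone.

How it is judged (in metres and radians):
On the way:
1. the stub is held by the fingers while its flange is more than half way down the studs (contact force between the fingers and stub above 0.5 N and z of stub in the frame of carb below 0.014 m and distance between stub and carb below 0.016 m and angle between the z axis of stub and the z axis of carb, either way round below 0.2 rad), for 0.05 s.
At the end, for the whole second after the job is handed in: The four-hole stub is home on the four studs, tube outwards: flange underside within 3 mm of the face, its centre within 5 mm of the face's centre and its axis within 0.05 rad of the face's normal, at rest and released (distance between stub and carb below 0.005 m and z of stub in the frame of carb below 0.003 m and z of stub_top in the frame of carb above 0.08 m and angle between the z axis of stub and the z axis of carb, either way round below 0.05 rad and linear speed of stub below 0.01 m/s and angular speed of stub below 0.1 rad/s and contact force between the fingers and stub below 0.1 N); the robot touches nothing.
It fails at once if the two-hole stub is moved by more than 30 mm (distance of other_stub from where it was at the start of the episode above 0.03 m).
It fails at once if another loose thing is moved by more than 30 mm (distance of any of old_carb, ring_stack, spanner from where it was at the start of the episode above 0.03 m).
It also fails if it takes over 38 s, if anything falls off the work surface, if the arm or the gripper's body presses on something with over 40 N, if the wrist force passes 120 N, or if a joint passes its speed limit or range.

## Working session

There is one attempt and no reset: what is moved stays moved. The work goes in short steps, Python scripts to look and compute and a shell command to move; the robot and the scene stay as the last step left them, time stands still between calls to the robot, and variables do not carry over. Pictures are saved under pics/ and viewed, about 8 in all and at most 12, crops included, and the job is handed in when it is done.

```bash
ls; mkdir -p pics
cat > a.py <<'E'
from bench import r, optics
import cv2,numpy as np
for n in ("scene","top"):
    im,d=optics.snapshot(n); cv2.imwrite(f"pics/{n}1.png",im); np.save(f"{n}1.npy",d)
    p=optics.camera_params(n); print(n,p)
    for q in ("carb","stub","other_stub","old_carb","ring_stack","spanner","stand"):
        print(q,[(np.round(x["at"]).tolist(),round(x["score"],2)) for x in optics.search_frame(n,q)][:4])
print(r.sense())
E
python3 a.py
```

```text
pics
scene {'camera_matrix': array([[412.8014058 ,   0.        , 320.95359786],
       [  0.        , 412.8014058 , 199.26417002],
       [  0.        ,   0.        ,   1.        ]]), 'eye': array([1218.61568134,   32.11339754, 1061.66576907]), 'orientation': array([-144.74352184,   -0.88054687,   93.56129702])}
carb [([652.0, 196.0, 111.0], 0.85), ([668.0, 410.0, 113.0], 0.83), ([532.0, -268.0, 10.0], 0.46)]
stub [([360.0, -288.0, 7.0], 0.86), ([532.0, -265.0, 9.0], 0.7)]
other_stub [([527.0, -41.0, 7.0], 0.67)]
old_carb []
ring_stack [([717.0, 4.0, 56.0], 0.8)]
spanner [([687.0, -380.0, 5.0], 0.76), ([734.0, -165.0, 72.0], 0.69)]
stand [([659.0, 186.0, 89.0], 0.88), ([680.0, 408.0, 86.0], 0.83)]
top {'camera_matrix': array([[373.61768417,   0.        , 318.06790118],
       [  0.        , 373.61768417, 194.19361898],
       [  0.        ,   0.        ,   1.        ]]), 'eye': array([ 434.05548369,   30.8095403 , 1224.82192073]), 'orientation': array([-1.73081793e+02, -1.12444892e-01, -8.91956848e+01])}
carb [([623.0, 199.0, 118.0], 0.88), ([644.0, 409.0, 123.0], 0.79)]
stub [([513.
[... 318 characters left out ...]
4.0, -374.0, 10.0], 0.37)]
{'time': 0.8, 'joint_pos': array([-8.16699207e+01,  7.46816969e+00,  8.52658054e+01,  6.01329491e-04,
        8.72596363e+01, -4.89610982e+00]), 'qd': array([-0.00701055, -0.02419356,  0.017381  ,  0.07821159, -0.0726264 ,
        0.05094659]), 'joint_efforts': array([ 1.56353566e-03, -5.69251192e+01, -5.00838125e+01,  9.44874523e-05,
        8.36225809e-04,  4.72621537e-06]), 'tool_pos': array([ 137.27701874, -584.12089999,  231.342629  ]), 'tcp_rot': array([-1.79999947e+02, -6.41655464e-03, -7.67738396e+01]), 'ft_force': array([ 0.32379452,  0.2908084 , -0.45277183]), 'wrist_torque': array([-0.03250172, -0.03294944,  0.00945717]), 'finger_gap': 85.23762946486505}
```

```bash
python3 -c "
import cv2,numpy as np
a=cv2.imread('pics/scene1.png');b=cv2.imread('pics/top1.png')
cv2.imwrite('pics/s.png',cv2.resize(a,(800,500)));cv2.imwrite('pics/t.png',cv2.resize(b,(800,500)))"
```

```text
(no output)
```

View pics/s.png

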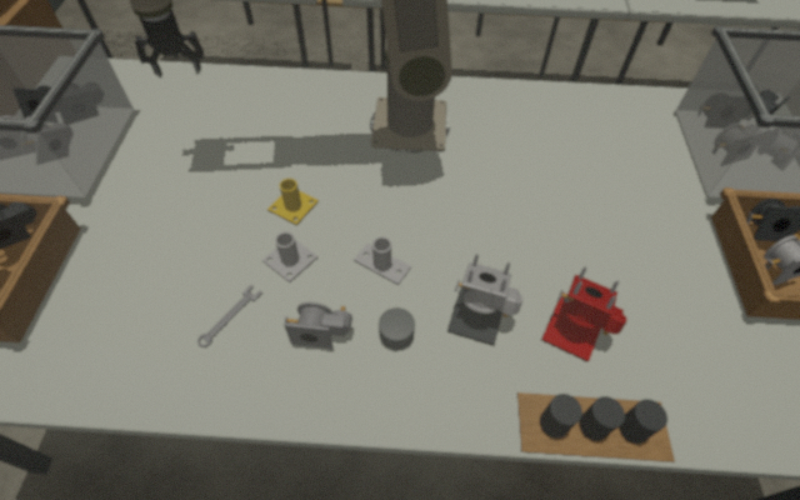

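View pics/t.png

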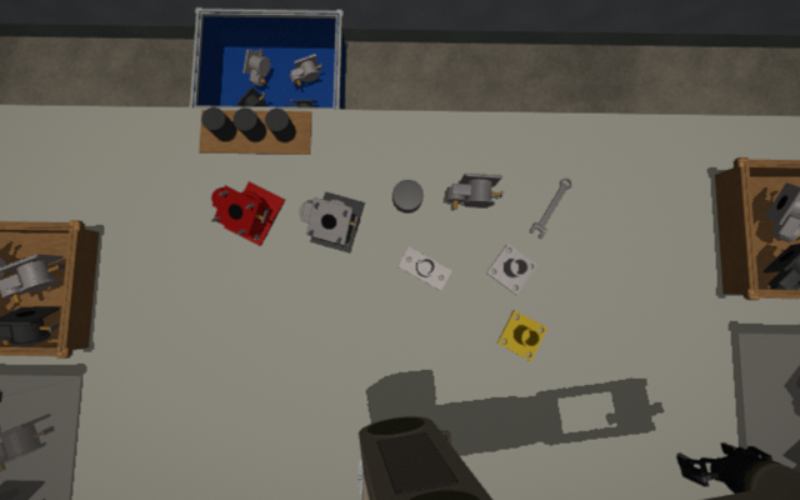

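The scene view shows the plain square stub at about (290,252), the oblong stub at (382,258), the grey carburettor at (485,290) and its red twin at (595,300). The top view agrees, with the square stub at (512,268) and the grey carburettor at (332,220). The tool can't be tilted, so the stub will have to pivot in the jaws by the 25° lean. Next I measure both parts from depth.

```bash
cat > h.py <<'E'
import numpy as np,cv2
from scipy.spatial.transform import Rotation as R
def cloud(d,p):
    K=p["camera_matrix"]; v,u=np.indices(d.shape); m=d>0
    c=np.stack([(u-K[0,2])/K[0,0]*d,(v-K[1,2])/K[1,1]*d,d],-1)
    w=c@R.from_euler("xyz",p["orientation"],degrees=True).as_matrix().T+p["eye"]
    w[~m]=np.nan; return w
def pix(P,p):
    Rm=R.from_euler("xyz",p["orientation"],degrees=True).as_matrix()
    c=(np.atleast_2d(P)-p["eye"])@Rm; q=c@p["camera_matrix"].T; return q[:,:2]/q[:,2:]
def near(w,x,y,rad,z0,z1):
    P=w.reshape(-1,3); return P[(np.hypot(P[:,0]-x,P[:,1]-y)<rad)&(P[:,2]>z0)&(P[:,2]<z1)]
def face(P,it=300,tol=2.5):
    rng=np.random.default_rng(0);best=None
    for _ in range(it):
        a=P[rng.choice(len(P),3,False)];n=np.cross(a[1]-a[0],a[2]-a[0]);l=np.linalg.norm(n)
        if l<50: continue
        n=n/l; n=n*np.sign(n[2])
        if abs(np.degrees(np.arccos(n[2]))-25)>8: continue
        k=abs((P-a[0])@n)<tol
        if best is None or k.sum()>best.sum(): best=k
    Q=P[best];c=Q.mean(0);n=np.linalg.svd(Q-c)[2][2];n*=np.sign(n[2]);return n,c,Q
def rect(Q,n):
    # in-plane axes: t uphill, s horizontal
    s=np.cross(n,[0,0,1]);s/=np.linalg.norm(s);t=np.cross(s,n);t=t if t[2]>0 else -t
    c=Q.mean(0);uv=np.stack([(Q-c)@s,(Q-c)@t],1).astype(np.float32)
    (a,b),wh,ang=cv2.minAreaRect(uv);return c+a*s+b*t,wh,ang
E
cat > b.py <<'E'
from h import *; from bench import optics
for n in ("top","scene"):
    p=optics.camera_params(n);w=cloud(np.load(n+"1.npy"),p)
    F=near(w,518,-268,75,4,14);print(n,"flange",len(F),cv2.minAreaRect(F[:,:2].astype(np.float32)),F[:,2].mean())
    T=near(w,518,-268,60,75,95);print("tube",len(T),cv2.minEnclosingCircle(T[:,:2].astype(np.float32)) if len(T) else 0,T[:,2].mean())
    P=near(w,635,195,75,95,160);N,c,Q=face(P);C,wh,a=rect(Q,N)
    print("face",len(Q),N,"tilt",np.degrees(np.arccos(N[2])),"az",np.degrees(np.arctan2(N[1],N[0])),C,wh,a)
    B=near(w,660,185,110,7,13);print("base",len(B),cv2.minAreaRect(B[:,:2].astype(np.float32)))
E
python3 b.py
```

```text
top flange 634 ((519.0062255859375, -274.88787841796875), (142.06808471679688, 122.0826416015625), 41.061134338378906) 8.06087635195683
tube 77 ((516.6746826171875, -269.836669921875), 24.072872161865234) 83.98975622218299
face 720 [-0.40462717  0.10320572  0.90863933] tilt 24.682010740208263 az 165.6910191315156 [616.43861917 194.31766564 125.59890763] (96.18772888183594, 95.81965637207031) 89.9493408203125
base 410 ((640.5518188476562, 196.84146118164062), (187.9534149169922, 166.4762420654297), 89.67789459228516)
scene flange 509 ((523.2510375976562, -267.38165283203125), (114.4083023071289, 127.80192565917969), 32.982425689697266) 7.824918398472249
tube 104 ((521.3131103515625, -271.4013671875), 23.925622940063477) 81.93282604071776
face 565 [-0.40890958  0.09941404  0.90714376] tilt 24.886422666433607 az 166.3353668468685 [620.07184671 191.73075765 125.68591971] (94.98523712158203, 98.03834533691406) 1.0528244972229004
base 713 ((639.3810424804688, 186.69195556640625), (109.70668029785156, 139.57693481445312), 75.03526306152344)
```

```bash
python3 -m pendant '[[1,-22,-44,0,0],[1,-22,-44,0,0],[1,-22,-44,0,0],[1,-22,-44,0,0],[1,-22,-44,0,0],[1,-22,-44,0,0],[1,-22,-45,0,0],[1,-22,-45,0,0],[1,-21,-45,0,0],[1,-21,-45,0,0]]' 40
cat > c.py <<'E'
from h import *; from bench import optics,r
import sys
p=optics.camera_params("wrist");im,d=optics.snapshot("wrist");s=r.sense();print(s["tool_pos"],s["tcp_rot"],p["eye"],p["orientation"],s["time"])
k=sys.argv[1];cv2.imwrite(f"pics/w{k}.png",im);np.savez(f"w{k}.npz",d=d,**p)
w=cloud(d,p);T=near(w,519,-270,60,78,92)
if len(T): print("tube",len(T),cv2.minEnclosingCircle(T[:,:2].astype(np.float32)),np.median(T[:,2]))
F=near(w,519,-270,75,5,11);print("flange",len(F),F[:,2].mean(),cv2.minAreaRect(F[:,:2].astype(np.float32)))
E
python3 c.py 1
```

```text
time: 1.8
tool_pos: [520.9, -268.9, 231.6]
tcp_rot: [-180.0, -0.0, -76.8]
ft_force: [0.2, -0.7, -0.3]
finger_gap: 85.5
[ 525.83370511 -263.39895346  231.35351227] [-1.79759269e+02  1.09058656e-01 -7.65349827e+01] [ 594.24283162 -251.18828155  374.36547311] [ 1.62804445e+02 -9.52619595e-02 -7.67251336e+01] 1.85
tube 858 ((517.5390014648438, -268.90362548828125), 23.142230987548828) 84.9566347269745
flange 5375 8.139109439695693 ((517.2330322265625, -268.8980712890625), (96.49650573730469, 96.32637023925781), 54.05191421508789)
```

View pics/w1.png

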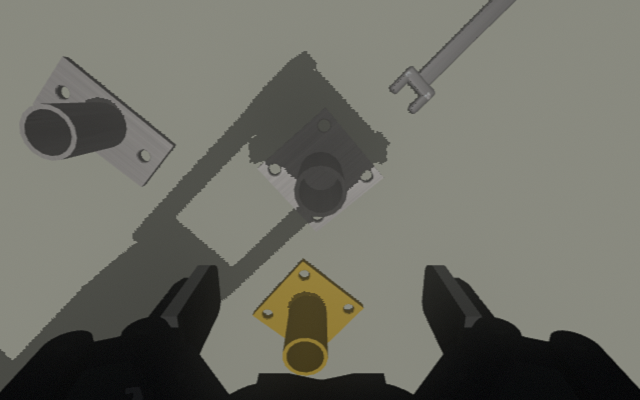

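The wrist view shows the target stub in the middle at (320,180), with four holes and in shadow. The yellow copy is at (305,320) and the two-hole stub at (80,125). The arm was still settling, so I'll turn to the flange direction (yaw -126) and measure again.

```bash
python3 -m pendant '[[1,0,0,0,8.3],[1,0,0,0,8.3],[1,0,0,0,8.3],[1,0,0,0,8.2],[1,0,0,0,8],[1,0,0,0,8],[1,0,0,0,0],[1,0,0,0,0],[1,0,0,0,0]]'
python3 c.py 2
```

```text
time: 2.75
tool_pos: [519.5, -270.4, 231.3]
tcp_rot: [180.0, 0.0, -125.7]
ft_force: [-0.1, 0.1, -0.2]
finger_gap: 85.2
[ 519.47568255 -270.45431644  231.30478754] [-1.79999188e+02 -2.43325879e-04 -1.25730506e+02] [ 580.65991721 -314.19686414  374.04511177] [ 1.62831127e+02 -4.77704129e-02 -1.25641994e+02] 2.8
tube 861 ((517.6754760742188, -268.9971618652344), 23.126903533935547) 84.88699495405604
flange 5393 8.07503467214684 ((517.5362548828125, -268.7210388183594), (96.29530334472656, 96.56957244873047), 54.300270080566406)
```

```bash
python3 -m pendant '[[1,0,2.4,30,0],[1,0,0,40,0],[1,0,0,40,0],[1,0,0,40,0],[1,0,0,30,0],[1,0,0,14,0],[1,0,0,0,0],[0,0,0,0,0],[0,0,0,0,0],[0,0,0,0,0]]' 40
python3 -m pendant '[[0,0,0,0,0],[0,0,0,0,0],[0,0,0,0,0]]'
```

```text
time: 3.8
tool_pos: [519.0, -270.0, 39.7]
tcp_rot: [-179.8, 0.0, -125.9]
ft_force: [-5.7, 3.9, 12.6]
finger_gap: 45.4
time: 4.1
tool_pos: [519.1, -270.0, 39.8]
tcp_rot: [-179.8, 0.0, -125.9]
ft_force: [0.2, 0.4, 6.0]
finger_gap: 44.9
```

```bash
python3 -m pendant '[[0,0,0,-10,0],[0,0,0,-30,0],[0,0,0,-50,0],[0,0,0,-50,0],[0,0,0,-40,0],[0,-15,7,-10,0],[0,-30,14,0,0],[0,-42,19,0,0],[0,-42,20,0,0],[0,-42,20,0,0]]'
python3 -m pendant '[[0,-42,20,0,0],[0,-42,20,0,0],[0,-42,20,0,0],[0,-42,20,0,0],[0,-36,17,0,0],[0,-25,12,0,0],[0,-12,4,0,0],[0,0,0,0,-7.2],[0,0,0,0,-7.2],[0,0,0,0,-7.2]]'
python3 -m pendant '[[0,0,0,0,0],[0,0,0,0,0],[0,0,0,0,0]]'
cat > d.py <<'E'
from h import *; from bench import optics,r
import sys
k=sys.argv[1]
p=optics.camera_params("wrist");im,d=optics.snapshot("wrist");cv2.imwrite(f"pics/w{k}.png",im);np.savez(f"w{k}.npz",d=d,**p)
w=cloud(d,p);P=near(w,640,195,75,100,146)
try:
    N,c,Q=face(P);C,wh,a=rect(Q,N);print("face",len(Q),N,np.degrees(np.arccos(N[2])),np.degrees(np.arctan2(N[1],N[0])),C,wh,a)
except Exception as e: print(e,len(P))
E
python3 d.py 3
```

```text
time: 5.1
tool_pos: [552.2, -81.2, 226.5]
tcp_rot: [179.9, -0.0, -125.9]
ft_force: [0.2, -0.3, -2.7]
finger_gap: 45.7
time: 6.1
tool_pos: [601.9, 177.7, 226.4]
tcp_rot: [179.9, -0.1, -104.0]
ft_force: [0.5, 0.4, -2.2]
finger_gap: 45.1
time: 6.4
tool_pos: [602.4, 177.7, 227.0]
tcp_rot: [180.0, -0.0, -104.5]
ft_force: [-0.5, 0.1, -2.6]
finger_gap: 44.9
face 3520 [-0.37868141  0.10659214  0.91936853] 23.166060116453846 164.27902515836357 [636.74464822 190.1168723  135.36228003] (50.9683837890625, 95.59959411621094) 88.07477569580078
```

View pics/w3.png

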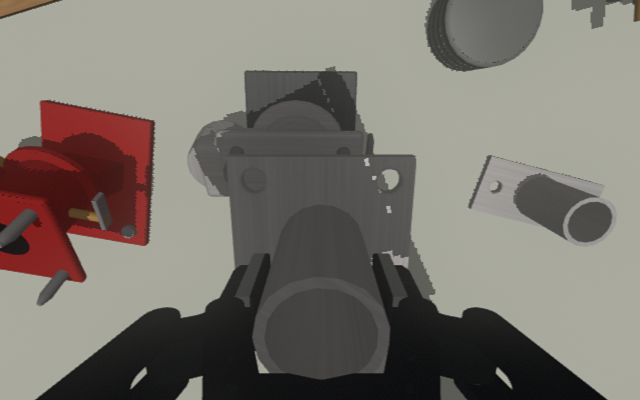

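The wrist view shows the stub held upright with its flange at (320,210). The studs and face uphill edge show behind it at about y=140. The face strip gives a centre of about (617,195,126), matching the other two cameras. Next I measure the stub in the hand.

```bash
cat > e.py <<'E'
from h import *; import sys
z=np.load(sys.argv[1]);p={k:z[k] for k in("eye","orientation","camera_matrix")};w=cloud(z["d"],p)
for zz in (266,268,270,272,274):
  pass
T=near(w,602,178,40,262,285);print("z",np.percentile(T[:,2],[5,50,95]))
m=np.median(T[T[:,2]>T[:,2].max()-6,2]);T=T[abs(T[:,2]-m)<4];print("tubetop",len(T),cv2.minEnclosingCircle(T[:,:2].astype(np.float32)),m)
F=near(w,602,178,75,188,206);c=F.mean(0);n=np.linalg.svd(F-c)[2][2];print("flange",len(F),c,n*np.sign(n[2]),cv2.minAreaRect(F[:,:2].astype(np.float32)))
E
python3 e.py w3.npz
```

```text
z [263.39530751 272.02081099 283.48915209]
tubetop 2423 ((601.96728515625, 177.99989318847656), 39.99031448364258) 282.7905178280854
flange 14768 [624.87498289 172.08592855 195.29219802] [ 0.01784735 -0.00285883  0.99983664] ((617.1646728515625, 174.03347778320312), (96.40304565429688, 62.4852409362793), 75.5304946899414)
```

```bash
python3 -m pendant '[[0,0,0,10,-0.5],[0,0,0,9,0],[0,3.4,0,0,0],[0,-3.4,0,0,0],[0,0,0,1,0],[0,0,3.4,1.8,0],[0,0,3.4,1.9,0],[0,0,3.2,2.1,0],[0,0,3.1,2.2,0]]'
```

```text
time: 7.35
tool_pos: [590.6, 181.2, 201.0]
tcp_rot: [-179.8, 0.1, -103.8]
ft_force: [2.3, -0.7, 6.3]
finger_gap: 45.2
```

```bash
python3 -m pendant '[[0,0,3,2.5,0],[0,0,2.9,2.5,0],[0,0,2.6,2.8,0],[0,0,2.6,2.9,0],[0,0,0,0,0]]'; python3 d.py 4
python3 - <<'E'
from h import *; from bench import optics,r
im,d=optics.snapshot("scene");cv2.imwrite("pics/s4.png",cv2.resize(im[130:290,320:520],None,fx=4,fy=4)[:600])
E
```

```text
time: 7.85
tool_pos: [579.0, 184.0, 189.9]
tcp_rot: [-179.9, 0.0, -103.8]
ft_force: [-2.0, -0.8, 6.4]
finger_gap: 45.3
face 5436 [-0.40135483  0.10910535  0.90940108] 24.577283982801855 164.79206978115155 [617.5573281  195.36431879 125.95614088] (93.08049011230469, 95.83036041259766) 89.66560363769531
```

View pics/w4.png

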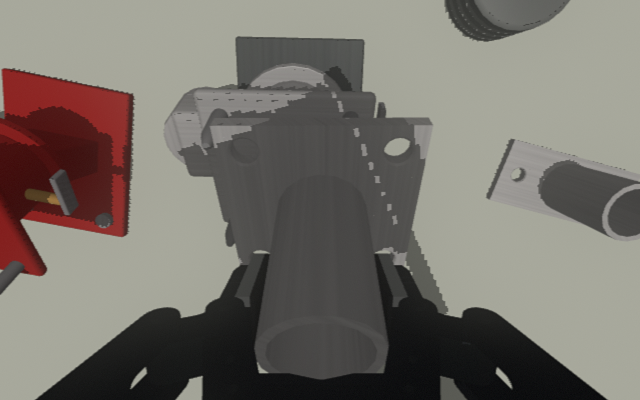

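The flange is now visibly tilted uphill, with its top edge at about y=120. I'll fit its plane and compute the insertion offsets.

```bash
cat > f.py <<'E'
from h import *; import sys; from bench import r
z=np.load(sys.argv[1]);p={k:z[k] for k in("eye","orientation","camera_matrix")};w=cloud(z["d"],p)
s=r.sense();tcp=s["tool_pos"];ft=s["ft_force"];Rt=R.from_euler("xyz",s["tcp_rot"],degrees=True).as_matrix()
d=np.array([-.970,.242,0]);n=np.array([-.4101,.1022,.9063]);x=np.array([-.242,-.970,0]);t=np.cross(n,x);t*=np.sign(t[2])
C=np.array([617.,194.8,125.7])
P=w.reshape(-1,3);q=P-tcp;k=(abs(q@x)<60)&(q@-d>8)&(q@-d<80)&(P[:,2]>float(sys.argv[2]))&(P[:,2]<tcp[2]+40)
N,c,Q=face(P[k],tol=1.5)
print("flange n",N,"tilt",np.degrees(np.arccos(N[2])),"az",np.degrees(np.arctan2(N[1],N[0])),len(Q))
# extents: uphill edge and lateral
s1=np.cross(N,[0,0,1]);s1/=np.linalg.norm(s1);s1*=np.sign(s1@x);t1=np.cross(N,s1);t1*=np.sign(t1[2])
a=(Q-tcp)@s1;b=(Q-tcp)@t1
l,h=np.percentile(a,[.3,99.7]);print("lat",l,h,h-l,"up edge",np.percentile(b,99.8))
top=tcp+s1*(l+h)/2+t1*(np.percentile(b,99.8)-48)+N*((c-tcp)@N)
O=top-8*N;rect_=cv2.minAreaRect(np.stack([a,b],1).astype(np.float32));print("rect",rect_)
print("stub origin",O,"in carb: x %.1f t %.1f n %.1f"%((O-C)@x,(O-C)@t,(O-C)@n),"tcp",tcp,"ft",ft)
g=C+30*n-O  # to tips
print("shift to get above tips(n=+3): tool",np.round(Rt.T@(C+33*n-O),1),"per mm down n: tool",np.round(Rt.T@(-n),3))
E
python3 f.py w4.npz 150
```

```text
flange n [-0.33973102  0.08676965  0.93651154] tilt 20.526267351392722 az 165.67255949727985 15810
lat -48.39418646435782 47.28799540645493 95.68218187081276 up edge 56.343322885417095
rect ((-0.46907806396484375, 26.41489028930664), (96.61121368408203, 60.06539535522461), 0.4601510465145111)
stub origin [600.32781479 179.1427185  155.52455594] in carb: x 19.2 t 1.4 n 32.3 tcp [579.08014371 183.99867002 189.92437258] ft [-2.17603443 -0.1497339   5.9204915 ]
shift to get above tips(n=+3): tool [-19.2   1.5  -0.1] per mm down n: tool [ 0.002 -0.422  0.907]
```

```bash
python3 -m pendant '[[0,0,2.2,2.3,0],[0,0,2.2,2.5,0],[0,0,0.5,0.8,0],[0,0,0,0,0],[0,0,1.7,-3.6,0],[0,0,1.7,-3.6,0],[0,0,0,0,0],[0,0,0,0,0]]'; python3 d.py 5;python3 f.py w5.npz 150
```

```text
time: 8.75
tool_pos: [570.6, 185.7, 189.7]
tcp_rot: [180.0, -0.0, -103.8]
ft_force: [0.3, -0.3, -2.4]
finger_gap: 45.5
face 7066 [-0.39788564  0.10803263  0.91105212] 24.348845835157277 164.80945542921182 [617.63468148 195.23194603 126.12560966] (92.74774932861328, 95.76031494140625) 89.635009765625
flange n [-0.39483276  0.10072308  0.91321517] tilt 24.046483898172294 az 165.6888996064247 16532
lat -48.49605543016985 47.209298135867925 95.70535356603777 up edge 58.09907189292401
rect ((-0.6058120727539062, 26.04463005065918), (96.52058410644531, 64.43092346191406), 0.8148660659790039)
stub origin [595.60874184 179.9712488  157.08731309] in carb: x 19.6 t -2.3 n 35.7 tcp [570.66230894 185.67117869 189.63413624] ft [ 0.5451026   0.18431741 -2.03361146]
shift to get above tips(n=+3): tool [-19.5  -3.3   1.5] per mm down n: tool [ 0.001 -0.423  0.906]
```

```bash
python3 -m pendant '[[0,-6,-1,0,0],[0,-7,-1,0,0],[0,-6.5,-1.3,1.5,0],[0,0,0,0,0],[0,0,0,0,0]]'; python3 d.py 6;python3 f.py w6.npz 150
```

```text
time: 9.3
tool_pos: [578.8, 204.1, 188.4]
tcp_rot: [180.0, -0.0, -103.7]
ft_force: [0.2, -0.1, -2.5]
finger_gap: 45.1
face 5707 [-0.37956506  0.10205519  0.91951895] 23.14414310425836 164.95057103434928 [640.39191387 189.13685478 137.08924523] (42.140777587890625, 95.662353515625) 88.90528106689453
flange n [-0.39497349  0.10029075  0.9132019 ] tilt 24.048350505450415 az 165.752690087524 16541
lat -48.6262735994006 47.09038920512431 95.7166628045249 up edge 58.00056289175587
rect ((-0.7617530822753906, 25.802154541015625), (96.70172119140625, 64.36016845703125), 0.8067883253097534)
stub origin [603.77909517 198.34890478 155.73071761] in carb: x -0.2 t 0.3 n 33.0 tcp [578.81835723 203.89456539 188.46362554] ft [ 0.28518429  0.11101773 -3.22325851]
shift to get above tips(n=+3): tool [0.2 0.3 0.1] per mm down n: tool [ 0.001 -0.423  0.906]
```

View pics/w6.png

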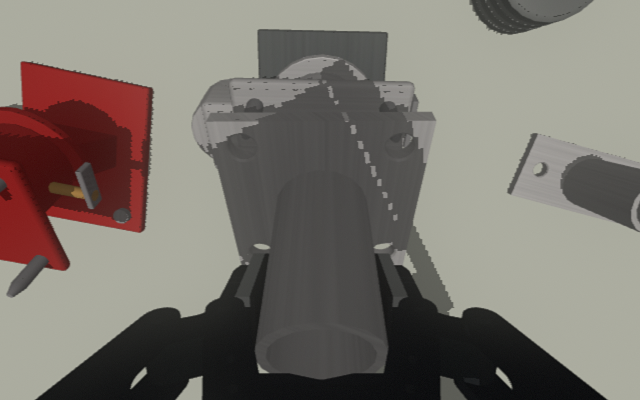

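Both upper holes, at (242,145) and (400,143), sit symmetrically over the stud tips, and the numbers agree to within 0.5 mm. I'll start sliding down along the normal.

```bash
python3 -m pendant '[[0,0.2,-1,2.3,0],[0,0,-1.1,2.3,0],[0,0,-1.1,2.3,0],[0,0,-1,2.2,0],[0,0,0,0,0],[0,0,0,0,0]]'; python3 d.py 7|tail -1;python3 f.py w7.npz 140
```

```text
time: 9.95
tool_pos: [582.8, 202.6, 179.4]
tcp_rot: [180.0, -0.0, -103.8]
ft_force: [-0.7, 1.7, -3.1]
finger_gap: 45.1
face 4418 [-0.35743785  0.09247161  0.92934772] 21.66663657065514 165.49520799051447 [643.19595241 188.47981867 138.63619241] (35.17787170410156, 95.55953979492188) 89.50296783447266
flange n [-0.39576768  0.10072072  0.91281065] tilt 24.10330127589182 az 165.72164269354687 16506
lat -48.408372322195035 47.28260256374022 95.69097488593525 up edge 57.821905114845265
rect ((-0.5819740295410156, 26.03811264038086), (96.91315460205078, 64.3907699584961), 0.4256816804409027)
stub origin [607.63669732 196.92836389 146.69968021] in carb: x 0.2 t 0.2 n 23.1 tcp [582.83363739 202.65978057 179.53530526] ft [-0.12688051  0.49643815 -2.79103533]
shift to get above tips(n=+3): tool [-0.2  4.3 -8.9] per mm down n: tool [ 0.002 -0.423  0.906]
```

The flange is over the tips at n=23 mm with no force, so I continue.

```bash
python3 -m pendant '[[0,0,-1.3,2.7,0],[0,0,-1.3,2.7,0],[0,0,-1.3,2.7,0],[0,0,-1.3,2.7,0],[0,0,-1.3,2.7,0],[0,0,-1.2,2.7,0],[0,0,-0.8,1.8,0],[0,0,0,0,0],[0,0,0,0,0]]'; python3 d.py 8|tail -1;python3 f.py w8.npz 130
```

```text
time: 10.9
tool_pos: [591.0, 200.8, 161.0]
tcp_rot: [180.0, 0.0, -103.8]
ft_force: [-1.5, 5.1, -5.2]
finger_gap: 45.3
face 9216 [-0.39677094  0.09904555  0.91255838] 24.138669910424607 165.98376209897629 [607.1797803  197.03743133 133.03137971] (69.6536636352539, 96.60325622558594) 89.10890197753906
flange n [-0.39211596  0.09778069  0.91470433] tilt 23.836227551367887 az 165.9979086986234 15516
lat -48.28182593644005 47.39158012613205 95.6734060625721 up edge 57.858064088045246
rect ((-0.3636627197265625, 26.437057495117188), (96.53327941894531, 63.48955154418945), 0.24555036425590515)
stub origin [615.57310644 195.17595327 128.20478791] in carb: x -0.0 t -0.3 n 2.9 tcp [590.97034596 200.85231033 160.95169927] ft [-1.49443383  4.97840666 -5.7462786 ]
shift to get above tips(n=+3): tool [ -0.   12.5 -27.4] per mm down n: tool [ 0.002 -0.423  0.906]
```

```bash
python3 -m pendant '[[0,0,-0.4,0.9,0],[0,0,-0.4,0.9,0],[0,0,-0.4,0.9,0],[0,0,-0.4,0.9,0],[0,0,0,0,0],[0,0,0,0,0]]'; python3 d.py 9|tail -1;python3 f.py w9.npz 130
```

```text
time: 11.55
tool_pos: [591.7, 200.9, 159.0]
tcp_rot: [179.9, 0.0, -103.8]
ft_force: [-12.1, 5.4, 5.8]
finger_gap: 44.9
face 10424 [-0.39871036  0.10255369  0.91132475] 24.310931695734848 165.57542988928648 [609.78285216 196.56810772 131.95701252] (77.23104095458984, 96.540283203125) 89.00337982177734
flange n [-0.39806794  0.10260811  0.91159942] tilt 24.272676849800117 az 165.54577896402128 14818
lat -48.53429883746234 47.18576793447747 95.7200667719398 up edge 58.01830991551923
rect ((-0.7726860046386719, 28.831697463989258), (96.60850524902344, 58.525672912597656), 0.6761334538459778)
stub origin [616.75616656 195.13921823 126.39606656] in carb: x -0.3 t 0.0 n 0.8 tcp [591.72222984 200.89579379 158.96913685] ft [-12.771612     5.70558275   6.94407163]
shift to get above tips(n=+3): tool [  0.2  13.7 -29.2] per mm down n: tool [ 0.002 -0.424  0.906]
```

Contact is now felt at about 10 N with the flange at roughly 0.8 mm. I press a little more, relax, release and rise clear.

```bash
python3 -m pendant '[[0,0,0,1,0],[0,0,0,1,0],[0,0,0,0,0],[0,0,0,0,0]]'; python3 d.py 10|tail -1;python3 f.py w10.npz 130|grep -v lat; python3 -m pendant '[[0,0,0,-1,0],[0.4,0,0.5,-0.5,0],[0.7,0,0,0,0],[1,0,0,0,0],[1,0,0,0,0],[1,0,0,0,0]]'
```

```text
time: 12.0
tool_pos: [591.9, 201.1, 158.3]
tcp_rot: [179.9, 0.0, -103.7]
ft_force: [-15.9, 6.1, 14.3]
finger_gap: 45.3
face 10547 [-0.40682139  0.10743277  0.90716843] 24.88306375849404 165.20711934821637 [609.50207457 196.65924678 131.20931148] (77.27018737792969, 96.42039489746094) 89.09481048583984
flange n [-0.40582126  0.1071816   0.90764597] tilt 24.817957470948784 az 165.20541077047463 14703
rect ((-0.5144691467285156, 29.0255184173584), (96.4135513305664, 58.338497161865234), 0.9213719367980957)
stub origin [617.3897629  195.07799636 126.11283107] in carb: x -0.4 t 0.5 n 0.2 tcp [591.9026958  201.16626278 158.26170294] ft [-15.78290891   5.77417684  13.34642215]
shift to get above tips(n=+3): tool [  0.3  14.3 -29.5] per mm down n: tool [ 0.002 -0.423  0.906]
time: 12.65
tool_pos: [592.6, 199.9, 157.6]
tcp_rot: [-180.0, -0.0, -103.8]
ft_force: [-0.0, 0.9, 0.4]
finger_gap: 85.3
```

Tilt is 24.8° and n≈0.2 mm, so the flange is flush, and the gripper is open. I retreat straight up and then back.

```bash
python3 -m pendant '[[1,0,0,-10,0],[1,0,0,-20,0],[1,0,0,-30,0],[1,0,0,-40,0],[1,0,0,-40,0],[1,0,20,0,0],[1,0,40,0,0],[1,0,20,0,0],[1,0,0,0,0],[1,0,0,0,0]]'
cat > g.py <<'E'
from h import *; from bench import optics
for nm,b in (("wrist",0),("top",0),("scene",0)):
    p=optics.camera_params(nm);im,d=optics.snapshot(nm);cv2.imwrite(f"pics/{nm}F.png",im);w=cloud(d,p)
    P=near(w,617,195,75,90,185)
    N,c,Q=face(P,tol=1.5);C,wh,a=rect(Q,N);print(nm,len(Q),"tilt",np.degrees(np.arccos(N[2])),"az",np.degrees(np.arctan2(N[1],N[0])),"origin",C-8*N,wh,a)
E
python3 g.py
```

```text
time: 13.65
tool_pos: [514.8, 219.5, 298.5]
tcp_rot: [-179.9, 0.0, -103.7]
ft_force: [0.4, 0.2, -0.1]
finger_gap: 85.6
wrist 8181 tilt 25.03479028653482 az 165.05137901097436 origin [614.57139324 195.28339632 124.66651652] (96.42906951904297, 96.27943420410156) 89.10987854003906
top 348 tilt 25.94861643949621 az 164.16575231416206 origin [615.44245478 194.21106868 125.02354884] (96.31639862060547, 96.34517669677734) 88.865966796875
scene 281 tilt 24.379354868859025 az 166.1118895253198 origin [616.82686022 191.96129143 123.70166075] (99.09654235839844, 95.53675079345703) 89.55862426757812
```

View pics/wristF.png

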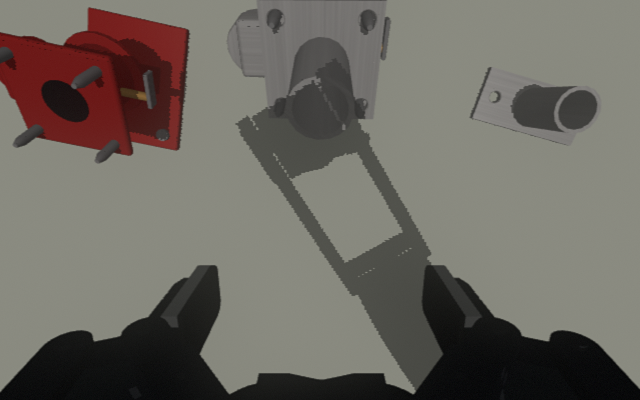

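The view shows the stub seated on the grey carburettor at (320,60), with all four studs through the flange. The gripper is clear and the other stub is in its place. Handing in.

```bash
python3 -c "from bench import hand_in;print(hand_in())"
```

```text
the job is handed in; nothing more can be done
None
```

The square four-hole stub is home on the four studs of the grey carburettor, released, with the gripper clear. I handed the job in at about 14 s of the 38 s allowed.

- **How it was fitted:** The tool cannot tilt, so I gripped the tube at 40 N and rolled the flange on one upper stud tip until it leaned about 24°. I then lined it up over the studs and slid it down along the face normal. I kept hold until it pressed home at 24.8°, about 0.2 mm from the face.
- **Final checks, after release:**
  - **Seating:** All four studs show through the flange, and the fitted tilt is 24.4 to 25.9° depending on the camera. Compared with the face as each camera first saw it, the top and scene cameras put the flange 0.1 to 0.5 mm below it, which is within their error.
  - **Clearance:** Gripper force is about zero.
- **Small disagreements:** The cameras differ by about 2 to 3 mm in absolute position. After release the stub appears 1 to 4 mm lower on the slope, depending on the camera. That is more than the 2 mm hole clearance, so part of it is measurement error, but still within the 5 mm limit.
- **Other things:** I moved only the stub. The two-hole stub still stands in the last picture. I did not re-measure the old carburettor, ring stack and spanner.

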